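Top up the sprung packer magazine

ROBOT

A 6-joint arm with a two-finger parallel gripper is mounted at the origin on the work surface. World frame = base frame: x ahead of the robot, y to its left, z up, the work surface at z = 0. Lengths are in mm, angles in rad, forces in N, time in s.
With the tool pointing down it reaches from about 275 to 825 mm from the base axis. Payload 4.9 kg.
Tool frame: the origin (TCP) lies at the very end of the fingers, on their centre line; the grasp point (between the pads) lies 19 mm behind it; z points along the fingers, y is the line along which they close (so a half turn about z gives the same grasp; the last joint's range is limited). The gripper opens to 85 mm and grips with 20 to 120 N. Pads are 22 mm wide; open, the fingers measure 114 mm over their backs; the gripper's body (76 mm by 85 mm) begins 54 mm behind the grasp point. The pads swing forward as they close: fully open they stand 13 mm farther back than shut.
Start: joints at [-1.343, 0.326, -0.193, 1.052, 0, 1.437], TCP at [194.69, -514.407, 208.081] pointing down, gripper open.
Joint ranges: [-2.65, 2.65], [-0.97, 1.79], [-1.3, 1.35], [-1.93, 2.1], [-1.47, 1.37], [-3.14, 3.14]. Speed limits (rad/s): [2.57, 2.57, 3.14, 3.14, 3.14, 3.14].

INTERFACE

Orientations are given as [roll, pitch, yaw] about the fixed x, y, z axes, in that order (R = Rz(yaw) Ry(pitch) Rx(roll)).
In Python, from bench import bot, solve_ik, imaging gives the robot as it stands. Calls block until the motion is done:
- bot.move_ptp(position, orientation): joint-space move of the TCP to a pose.
- bot.movel(position, rot=None, max_speed=150, threshold=None): straight line of the TCP; rot=None keeps the orientation; max_speed is the mean speed in mm/s. With threshold (N) it stops when the force on the tool has changed by that much, and returns True; else False.
- bot.move_j(angles): joint-space move.
- bot.grip(opening, effort=None): opening from 0.0 (shut) to 1.0 (fully open); effort is the grip in N (None keeps the last); returns when the fingers have stopped.
- bot.dwell(seconds).
- solve_ik(position, orientation): joint angles nearest the present ones, or None.
- bot.get_state(): the state.
- imaging.capture(name): name is "side" or "top" or "wrist"; returns the picture (384x512x3 uint8, blue, green, red); there is no depth.
- imaging.camera_model(name): a dict with "K" (3x3 intrinsics, pixels), "k1" (the pictures are not rectified: a ray, as slopes to the right and down, at radius r is drawn at 1 + k1 r^2 times it, then the intrinsics apply), "position" and "rotation" of the camera in the world. Camera axes: x right, y up, looking along -z (the intrinsics and any distortion apply to the point x, -y, -z); pixel columns grow to the right and rows downward; lengths in mm; the calibration is good to about 2 mm. A picture is of the moment at which its call begins: read the wrist's pose just before it. camera_model takes no time and is no camera call; for the wrist camera it gives the pose at the moment of the call.
A pose or a line that the arm cannot do raises bot.IKError and nothing moves.
- bot.sign_off(): hands the job in; it is judged then, once.
The state is a dict: "t": time; "qpos": joint angles; "joint_velocities": joint speeds; "effort": joint torques, N m; "tcp_pos": TCP position; "orientation": TCP orientation; "contact_force": force on the tool from outside, world axes, zero at the start; "wrist_torque": the same for the moment, N m; "opening": opening from 0.0 (shut) to 1.0 (fully open); "gripper_force": force on a finger pad.
Only numpy, scipy, OpenCV 4.12 (cv2) and the standard library are available. Lean on these libraries where they do the work, as an engineer would, in place of code of your own. Each camera call takes 0.05 s, during which the arm holds its last target. There are 200 camera calls.

TASK

Top up the sprung packer magazine: lay the loose packer flat in its mouth, on the two catches, then take the press block from the sloped rack and with its flat sole push the packer squarely down, without ramming it, until the lifter bottoms out level on its stops; lean on it there for a moment. Let the stack come back up under both catches and put the press block back in its bay of the rack, leaving everything else where it is.

Things in the scene. Friction and masses are not known exactly. Their poses are not given: they have to be found in the camera images.
- packer: the loose packer to load: plain softwood block 150 (its x) x 64 (y) x 22 mm (z), about 0.1 kg, flat on the bench, long axis roughly away from the robot. Origin: centre of its underside, z up. Other offcuts of the same wood and thickness but of another outline lie about (220 x 38 mm batten, 85 mm square)
- magazine: sprung packer magazine, fixed: grey base 250 x 100 x 10 mm, four steel angle uprights at the corners of a 154 (its x) x 68 mm (y) well, 106 mm free between them in mid long side; they flare outward from 138 mm to their tops at 155 mm. A spring catch at the middle of each end. Two packers are loaded. Origin: centre of the base's underside, x along the well, z up
- mouth (a point): point in the magazine's well, on its axis, 115 mm above the magazine's origin: level of the catches' flat undersides. The two packers already loaded end 1.5 mm below it. A packer laid in the mouth rests with its ends on the two catch bevels, its underside about 10 mm above this point; pushed past both catches it is to stay under them, its top at this level
- nose_near (a point): tip of the catch at the -x end of the well, 68 mm from its middle, 115 mm up: an 18 mm wide latch with flat underside, its bevel rising outward by 18 mm to meet the end of the well. It yields outward when a packer is pushed down past it (about 3 N of downward push for each catch) and snaps back over it
- nose_far (a point): tip of the same kind of catch at the +x end of the well; the two tips stand 136 mm apart. Outside the well each catch has a housing 26 mm wide, up to 137 mm high and 115 mm from the well's middle, with a black pull knob behind it, to 134 mm
- lifter: aluminium lifter plate under the packers, 146 x 62 x 8 mm, on four spring plungers (240 N/m together). Origin: centre of its underside; at first 61.5 mm above the magazine's origin. It bottoms out on four stop screws with stiff rubber buffers (16 N/mm together), set anew each time at 28 to 38 mm. About 9 N takes it there; only there does the force climb; a lean of 15 to 30 N is right
- press_block: press block, 0.26 kg: flat rubber-faced beech sole 120 (its x) x 56 (y) x 16 mm, in its middle an upright flat-sided handle 60 (x) x 28 mm (y), reaching from 16 to 104 mm above the sole's underside. Origin: centre of the sole's underside, z along the handle. It lies on the rack's slope, x up the slope, so that the handle leans 35 degrees from vertical. The sole fits between the catches
- rack: sloped plywood tool rack, fixed, 210 mm wide (its y), 150 mm deep. Origin: centre of its underside, z up. Its slope falls at 35 degrees to its -x side and ends in a 12 mm lip on which tools rest. Two bays, y = +50 and -50 mm: one has the press block, the other a sanding float. A tool's underside centre rests at x = -15, z = 57 mm; let go on the slope it slides to the lip
- sanding_float: sanding float in the other bay, not to be disturbed: low, grey, 120 x 62 x 37 mm with a bow handle. Origin: centre of its underside, axes as the press block's
- batten: bystander, offcut batten 220 x 38 x 22 mm on the bench, origin: centre of its underside
- square_offcut: bystander, offcut 85 x 85 x 22 mm, origin: centre of its underside
- tape_measure: bystander, black tape measure, 68 mm across, 32 mm high, origin at its underside
- glue_bottle: bystander, white glue bottle, 66 mm across, 190 mm high, origin: centre of its underside
- try_square: bystander, try square lying flat, wooden stock 110 mm and steel blade 150 mm, origin: underside of the stock's middle
- bench_brush: bystander, bench brush lying flat, origin at its underside
Not all that is in view belongs to the job. There is more than one size of the press_block; the one meant has the size given above. Leave any purple look-alike of the packer alone.

How it is judged (in metres and radians):
On the way, in this order (a step that is already met when the one before it is completed fails the run):
1. the packer lies flat in the mouth of the magazine, let go (z of packer in the frame of magazine between 0.11 and 0.138 m and horizontal distance between packer and magazine below 0.008 m and angle between packer's own z axis and vertical below 0.06 rad and contact force between the fingers and packer below 0.3 N), for 0.2 s.
2. pressed down with the press block until the lifter is level on its stops, leaned on with more than 13 N (contact force between press_block and packer above 13 N and z of packer in the frame of magazine below 0.0915 m and z of lifter in the frame of magazine below 0.0395 m and angle between each of lifter, packer's own z axis and vertical below 0.026 rad), for 0.25 s.
At the end, for the whole second after the job is handed in: the packer lies level (within 1.5 degrees) under both catches, its underside 88 to 95.5 mm above the magazine's origin and its centre within 6 mm of the well's, the lifter level within 2 degrees; the press block is back in its own bay within 25 mm of where it was, sole flat on the slope, at rest (z of packer in the frame of magazine between 0.088 and 0.0955 m and angle between packer's own z axis and vertical below 0.026 rad and angle between lifter's own z axis and vertical below 0.035 rad and horizontal distance between packer and magazine below 0.006 m and linear speed of each of packer, press_block below 0.02 m/s and distance of press_block from where it was at the start of the episode below 0.025 m and angle between press_block's own z axis and vertical between 0.54 and 0.68 rad); the robot touches nothing.
It fails at once if the packer is rammed: more than 40 N from the press block (contact force between press_block and packer above 40 N).
It fails at once if a bystander is shifted by more than 30 mm (distance of any of sanding_float, batten, square_offcut, tape_measure, glue_bottle, try_square, bench_brush from where it was at the start of the episode above 0.03 m).
It also fails if it takes over 72 s, if anything falls off the work surface, if the arm or the gripper's body presses on something with over 40 N, if the wrist force passes 120 N, or if a joint passes its speed limit or range.

## Working session

There is one attempt and no reset: what is moved stays moved. The work goes in short steps, each a Python script; the robot and the scene stay as the last script left them, time stands still between calls to the robot, and variables do not carry over. Pictures are saved under pics/ and viewed, at most 16 in all, crops included, and the job is handed in when it is done.

```bash
mkdir -p pics; ls
cat > h.py <<'E'
import numpy as np, cv2
from bench import bot, solve_ik, imaging
def ray(cm,u,v):
    K=np.array(cm["K"]);k=cm["k1"]
    d=np.array([(u-K[0,2])/K[0,0],(v-K[1,2])/K[1,1]]);s=d.copy()
    for _ in range(20): s=d/(1+k*(s@s))
    return np.array(cm["position"]),np.array(cm["rotation"])@np.array([s[0],-s[1],-1.])
def plane(cm,u,v,z):
    p,d=ray(cm,u,v); return p+d*(z-p[2])/d[2]
def tri(c1,a,c2,b):
    p,d=ray(c1,*a);q,e=ray(c2,*b)
    t=np.linalg.lstsq(np.c_[d,-e],q-p,rcond=None)[0]
    A=p+d*t[0];B=q+e*t[1]; return (A+B)/2,np.linalg.norm(A-B)
def proj(cm,P):
    c=np.array(cm["rotation"]).T@(np.array(P,float)-np.array(cm["position"]))
    s=np.array([c[0],-c[1]])/-c[2]; s=s*(1+cm["k1"]*(s@s)); K=np.array(cm["K"])
    return np.array([K[0,0]*s[0]+K[0,2],K[1,1]*s[1]+K[1,2]])
E
python3 - <<'E'
from h import *
for n in("top","side"):
    im=imaging.capture(n); cv2.imwrite(f"pics/{n}0.png",im); cv2.imwrite(f"pics/{n}0b.png",cv2.resize(im,(800,600),interpolation=cv2.INTER_CUBIC))
    cm=imaging.camera_model(n); print(n,np.round(cm["K"],1).tolist(),cm["k1"],np.round(cm["position"],1),np.round(cm["rotation"],3).tolist())
E
```

```text
pics
top [[420.4, 0.0, 256.0], [0.0, 420.4, 189.3], [0.0, 0.0, 1.0]] -0.15573454719766552 [ 294.9   46.4 1417.6] [0.145, -0.012, -1.545]
side [[405.6, 0.0, 254.1], [0.0, 405.6, 191.4], [0.0, 0.0, 1.0]] 0.01688424093801041 [ 205.  1088.   784.6] [1.006, 0.005, -2.869]
```

Run:
```python
s=open('h.py').read()
s=s.replace('np.array(cm["rotation"])','Rm(cm["rotation"])').replace('def ray','from scipy.spatial.transform import Rotation as Ro\ndef Rm(r): return Ro.from_euler("xyz",r).as_matrix()\ndef ray',1)
open('h.py','w').write(s)
```

```text
(no output)
```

View pics/top0b.png

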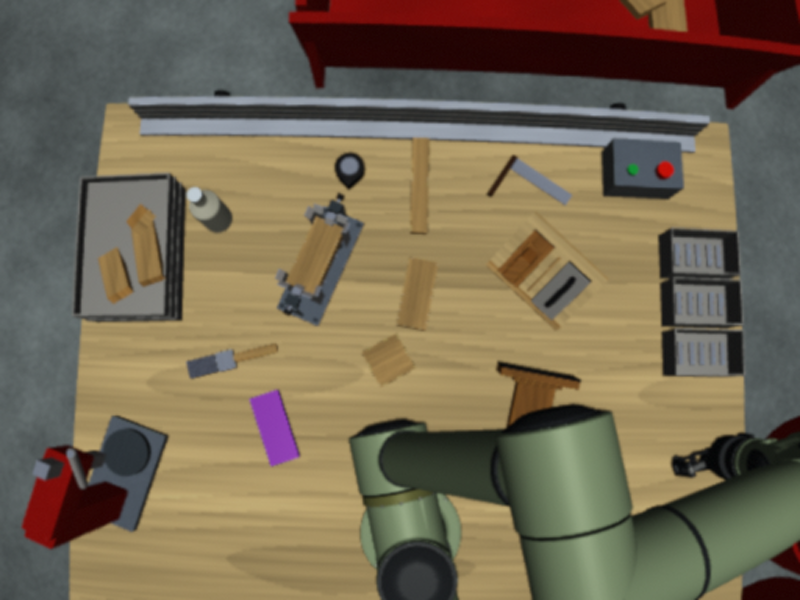

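View pics/side0b.png

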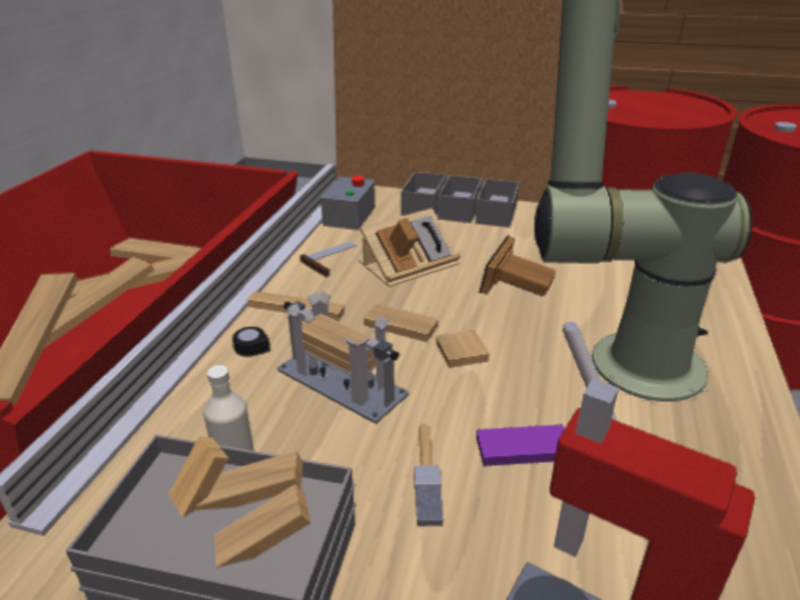

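Top view (800x600 pixels): 
- **Packer candidates:** block at (417,293) beside the magazine, about 150x64 and long axis away from the robot; batten (420,185); square (388,360); purple look-alike (275,428); tray offcuts (142,245) and (115,275). I choose (417,293). 
- **Press block candidates:** the block in the rack at (527,258), and a larger one lying on the bench at (540,390). I choose the rack one. 
- **Fixed items:** float at (562,290), magazine at (322,262).

Run:
```python
from h import *
cm=imaging.camera_model("top")
for n,pts,z in [("packer corners",[(410,257),(437,262),(424,330),(398,325)],22),("mag base corners",[(277,308),(318,326),(363,222)],10),("loaded top",[(318,218),(343,225),(315,292),(290,287)],113),
 ("press handle",[(527,258)],100),("rack",[(490,265),(556,328),(606,280),(538,215)],30)]:
    print(n,[np.round(plane(cm,u*.64,v*.64,z)[:2]).tolist() for u,v in pts])
wm=imaging.camera_model("wrist");s=bot.get_state();print(wm,s["tcp_pos"],s["orientation"],s["t"])
R=Rm(s["orientation"]);print("cam in tcp",R.T@(np.array(wm["position"])-s["tcp_pos"]),(R.T@Rm(wm["rotation"])).round(3))
im=cv2.imread("pics/top0.png")
a=cv2.resize(im[140:220,230:300],None,fx=5,fy=5,interpolation=cv2.INTER_CUBIC);b=cv2.resize(im[130:215,305:390],(400,400),interpolation=cv2.INTER_CUBIC)
cv2.imwrite("pics/c1.png",np.hstack([a,b]))
```

```text
packer corners [[585.0, 15.0], [575.0, -44.0], [427.0, -19.0], [436.0, 37.0]]
mag base corners [[467.0, 300.0], [431.0, 209.0], [663.0, 120.0]]
loaded top [[642.0, 207.0], [629.0, 155.0], [489.0, 206.0], [498.0, 257.0]]
press handle [[574.0, -225.0]]
rack [[571.0, -158.0], [437.0, -302.0], [545.0, -415.0], [686.0, -265.0]]
{'K': array([[323.3172129 ,   0.        , 252.92137241],
       [  0.        , 323.3172129 , 186.91994899],
       [  0.        ,   0.        ,   1.        ]]), 'k1': -0.05727057315498842, 'position': array([ 266.57951761, -486.92461499,  374.50002181]), 'rotation': array([-0.30303727,  0.0019668 , -1.20957831])} [ 194.58083151 -513.83462656  207.36697532] [-3.14002204e+00 -2.23769938e-04  3.61796226e-01] 0.1
cam in tcp [ 7.68999985e+01  5.38756408e-02 -1.67116134e+02] [[-0.001  0.954  0.299]
 [ 1.     0.     0.001]
 [ 0.     0.299 -0.954]]
```

View pics/c1.png

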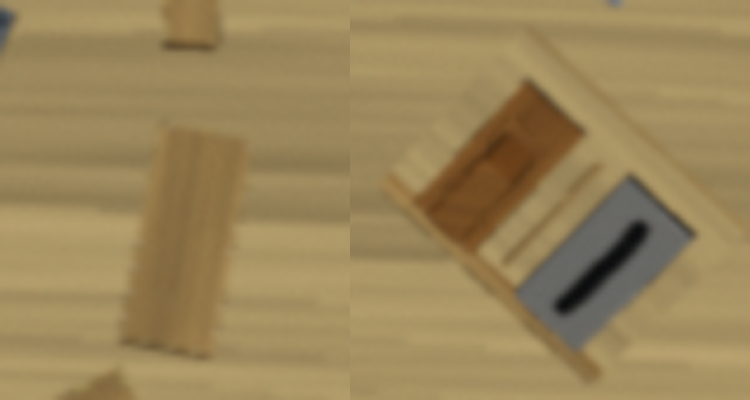

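The crop shows the plain packer, lower end near (165,350) to upper end (205,130), with no marks on it. In the rack, the brown press block is in the upper-left bay and the grey float in the other. Next are the wrist views.

```bash
cat >> h.py <<'E'
import pickle
def snap(name):
    cm=imaging.camera_model("wrist"); im=imaging.capture("wrist")
    pickle.dump((cm,im),open(f"pics/{name}.pkl","wb")); cv2.imwrite(f"pics/{name}.png",im); return cm,im
def load(name): return pickle.load(open(f"pics/{name}.pkl","rb"))
E
python3 - <<'E'
from h import *
pi=np.pi
for n,p,y in [("rack",(560,-270,270),-0.78),("mag",(565,206,290),-0.35),("pk",(506,-3,190),-0.16)]:
    try:
        bot.move_ptp(p,[pi,0,y]); snap(n)
    except bot.IKError as e: print(n,e)
    s=bot.get_state(); print(n,s["t"],np.round(s["tcp_pos"],1),np.round(s["qpos"],2))
ims=[cv2.resize(cv2.imread(f"pics/{n}.png"),(400,300),interpolation=cv2.INTER_AREA) for n in("rack","mag","pk")]
cv2.imwrite("pics/three.png",np.vstack([np.hstack(ims[:2]),np.hstack([ims[2],ims[2]*0])]))
cv2.imwrite("pics/magb.png",cv2.resize(cv2.imread("pics/mag.png"),(800,600),interpolation=cv2.INTER_CUBIC))
E
```

```text
rack 3.775 [ 559.9 -270.2  270. ] [-0.57  0.44  0.13  1.26 -0.   -2.93]
mag 5.5667 [565.4 204.9 289.9] [ 0.23  0.39  0.11  1.29 -0.   -2.56]
pk 6.5667 [507.2  -2.6 190.8] [-0.15  0.26 -0.33  0.98  0.   -3.13]
```

View pics/three.png

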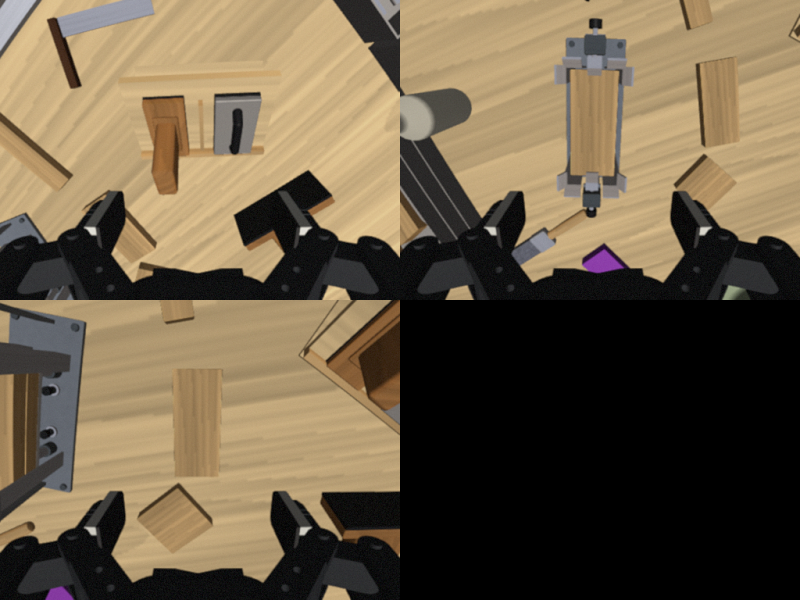

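View pics/magb.png

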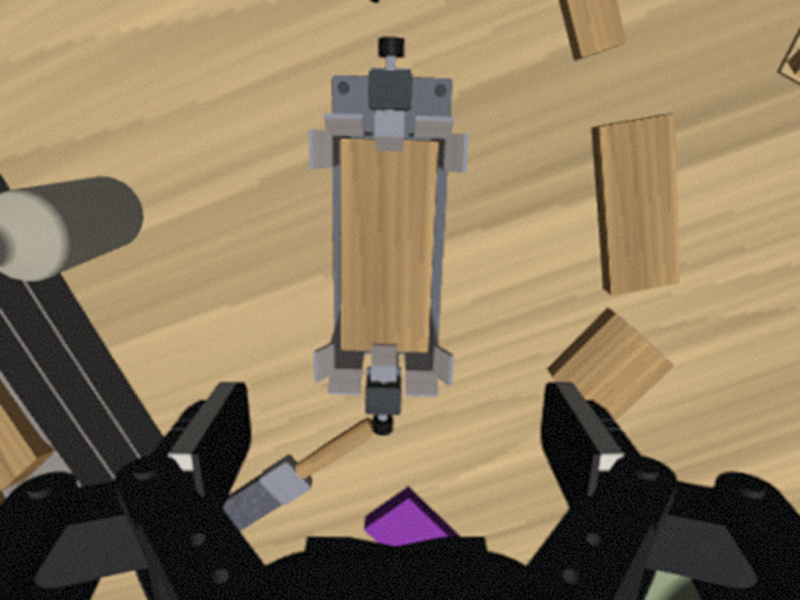

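The wrist views show the packer clearly, with 512-scale corners near (221,88), (284,88), (280,225) and (225,224). In the magazine view (800-scale), the catch tips are at about (388,150) and (384,345). The rack handle leans toward the viewer.

```bash
cat >> h.py <<'E'
def edge(im,a,b,w=5,n=40,trim=.12):
    """refine straight edge near segment a-b (px): returns line (point, dir)"""
    g=cv2.GaussianBlur(im,(3,3),0).astype(np.float32); a=np.array(a,float);b=np.array(b,float)
    d=(b-a)/np.linalg.norm(b-a);nn=np.array([-d[1],d[0]]);o=np.arange(-w,w+.01,.25);P=[]
    L=[a+(b-a)*t for t in np.linspace(trim,1-trim,n)]
    M=np.array([[q+nn*k for k in o] for q in L],np.float32)
    S=cv2.remap(g,M[...,0],M[...,1],cv2.INTER_LINEAR)
    G=np.abs(np.gradient(S,axis=1)).sum(2)
    G=G*np.exp(-(o/w)**2)
    i=(G+G.mean(0)*2).argmax(1)
    P=np.array([M[k,j] for k,j in enumerate(i)])
    for _ in range(3):
        vx,vy,x,y=cv2.fitLine(P.astype(np.float32),cv2.DIST_HUBER,0,.01,.01).ravel()
        r=np.abs((P-[x,y])@[-vy,vx]);P=P[r<=max(.7,np.median(r)*2)]
    return np.array([x,y]),np.array([vx,vy])
def meet(l,m):
    t=np.linalg.solve(np.c_[l[1],-m[1]],m[0]-l[0]); return l[0]+l[1]*t[0]
def quad(im,c,w=5):
    E=[edge(im,c[i],c[(i+1)%4],w) for i in range(4)]
    return [meet(E[i-1],E[i]) for i in range(4)]
def rect(P):
    """centre, yaw, sizes of quad ordered near-left,far-left,far-right,near-right"""
    P=np.array(P)[:,:2];x=(P[1]+P[2]-P[0]-P[3])/2;y=(P[0]+P[1]-P[2]-P[3])/2
    return P.mean(0).round(1),round(np.arctan2(x[1],x[0]),4),round(np.arctan2(-y[0],y[1]),4),np.linalg.norm(x).round(1),np.linalg.norm(y).round(1)
E
python3 - <<'E'
from h import *
k=512/400
cm,im=load("pk"); c=quad(im,[(176*k,175*k),(173*k,69*k),(222*k,69*k),(219*k,176*k)])
print(np.round(c,1).tolist()); print("packer",rect([plane(cm,*p,22) for p in c]))
cm,im=load("mag"); k=.64
c=quad(im,[(341*k,352*k),(341*k,138*k),(438*k,140*k),(429*k,352*k)]);print(np.round(c,1).tolist()); print("loaded",rect([plane(cm,*p,113.5) for p in c]))
c=quad(im,[(608*k,293*k),(594*k,127*k),(675*k,114*k),(678*k,282*k)]);print("packer from mag view",rect([plane(cm,*p,22) for p in c]))
A,B=plane(cm,384*k,345*k,115),plane(cm,388.5*k,150*k,115);d=B-A
print("tips",A,B,(A+B)/2,np.arctan2(d[1],d[0]),np.linalg.norm(d))
A,B=plane(cm,382*k,425*k,125),plane(cm,391*k,47*k,125);d=B-A
print("knobs",(A+B)/2,np.arctan2(d[1],d[0]),np.linalg.norm(d))
P=cv2.resize(im[70:270,190:310],None,fx=3,fy=3,interpolation=cv2.INTER_CUBIC)
Q=load("rack")[1][80:260,160:360];Q=cv2.resize(Q,(440,396),interpolation=cv2.INTER_CUBIC)
C=np.zeros((600,800,3),np.uint8);C[:,:360]=P;C[:396,360:]=Q;cv2.imwrite("pics/c2.png",C)
E
```

```text
[[223.0, 224.89999389648438], [218.89999389648438, 87.5999984741211], [285.20001220703125, 87.5999984741211], [281.20001220703125, 226.3000030517578]]
packer (array([508.2,  -1.7]), np.float64(-0.1614), np.float64(-0.1736), np.float64(149.8), np.float64(66.1))
[[217.6999969482422, 224.5], [217.6999969482422, 88.30000305175781], [279.6000061035156, 89.5999984741211], [273.79998779296875, 224.5]]
loaded (array([566.7, 211.7]), np.float64(-0.3781), np.float64(-0.362), np.float64(150.6), np.float64(64.1))
packer from mag view (array([509.3,   1.4]), np.float64(-0.1686), np.float64(-0.1856), np.float64(151.3), np.float64(70.2))
tips [501.75729859 237.59264609 115.        ] [630.14067902 186.33309698 115.        ] [565.94898881 211.96287153 115.        ] -0.3798763494507226 138.23832228181448
knobs [565.88014022 211.9257109  125.        ] -0.38058407378889453 260.51238671727225
```

View pics/c2.png

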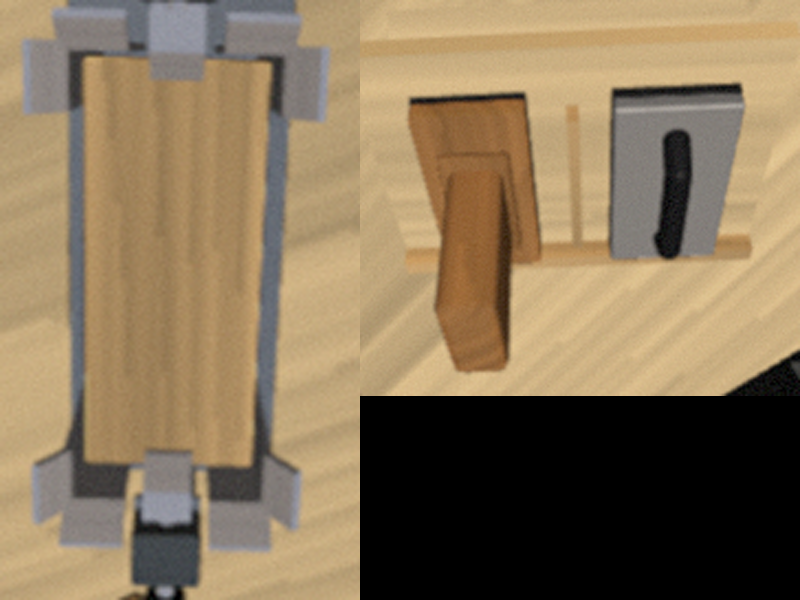

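Run:
```python
from h import *
pi=np.pi; y=-0.165
bot.move_ptp((508.2,-1.7,60),[pi,0,y]); 
r=bot.movel((508.2,-1.7,-3),max_speed=60,threshold=5); s=bot.get_state(); print(r,np.round(s["tcp_pos"],1),s["contact_force"].round(1) if hasattr(s["contact_force"],"round") else s["contact_force"])
bot.grip(0.5,40); s=bot.get_state(); print(s["opening"],s["gripper_force"],np.round(s["tcp_pos"],1))
p=np.array(s["tcp_pos"]);bot.movel((p[0],p[1],215),max_speed=200)
bot.move_ptp((566,212,215),[pi,0,-0.38]); cm,im=snap("hold"); s=bot.get_state(); print(s["t"],np.round(s["tcp_pos"],1),s["orientation"],s["opening"],s["contact_force"])
cv2.imwrite("pics/holdb.png",cv2.resize(im,(800,600),interpolation=cv2.INTER_CUBIC))
```

```text
False [508.6  -1.8  -2.7] [ 0.2  0.6 -0. ]
0.5030394644674088 0.0 [508.2  -1.7  -2.9]
11.025 [565.7 210.7 214.5] [ 3.14038486e+00  6.49738617e-04 -3.81041467e-01] 0.5038356082026496 [-0.65989306 -0.01932936  0.29176869]
```

View pics/holdb.png

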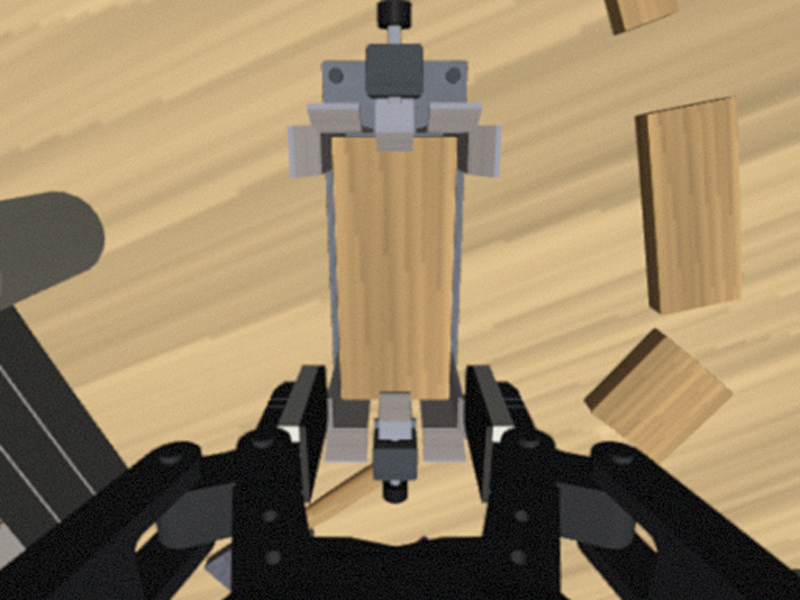

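The gripper is empty: it shut to half with zero pad force, and the packer is still on the bench at about (687,205). I'll find where it lies now.

Run:
```python
from h import *
cm,im=load("hold"); k=.64
c=quad(im,[(660*k,313*k),(648*k,117*k),(736*k,97*k),(740*k,300*k)],4);print(np.round(np.array(c)/k).tolist());print("packer",rect([plane(cm,*p,22) for p in c]))
for q in [(394,397),(394,150)]: print(plane(cm,q[0]*k,q[1]*k,115))
# finger geometry in tool frame: edges of pads at tips
s=bot.get_state();print(np.round(s["qpos"],3))
R=Rm(s["orientation"])
for q in [(326,366),(467,366)]:
  p,d=ray(cm,q[0]*k,q[1]*k)
  P=R.T@(p-s["tcp_pos"]);D=R.T@d
  print([np.round(P+D*(z-P[2])/D[2],1).tolist() for z in(-30,-10,0)])
```

```text
[[660.0, 314.0], [648.0, 116.0], [737.0, 96.0], [741.0, 299.0]]
packer (array([507.3,  -1.8]), np.float64(-0.1712), np.float64(-0.1777), np.float64(148.9), np.float64(64.2))
[499.12948749 238.8621877  115.        ]
[630.08607707 186.36923383 115.        ]
[ 2.350e-01  4.240e-01 -3.100e-02  1.118e+00 -1.000e-03 -2.526e+00]
[[10.5, -21.5, -30.0], [0.8, -24.5, -10.0], [-4.0, -26.0, 0.0]]
[[10.5, 20.6, -30.0], [0.9, 23.7, -10.0], [-4.0, 25.3, 0.0]]
```

The packer hasn't moved; it's at (507.5,-1.8). The open finger ends sit further back than I assumed, so I'll touch the bench beside the packer to find them, then grip.

Run:
```python
from h import *
pi=np.pi; y=-0.17
bot.grip(1.0); print(bot.get_state()["opening"])
bot.move_ptp((507.6,-1.8,40),[pi,0,y]); 
bot.movel((507.6,-1.8,2),max_speed=100)
r=bot.movel((507.6,-1.8,-32),max_speed=25,threshold=4); s=bot.get_state(); z=s["tcp_pos"][2];print(r,np.round(s["tcp_pos"],1),np.round(s["contact_force"],1))
if r: bot.movel((507.6,-1.8,z+6),max_speed=40)
bot.grip(0.3,40); s=bot.get_state(); print(s["opening"],s["gripper_force"],np.round(s["tcp_pos"],1),np.round(s["contact_force"],1),s["t"])
```

```text
0.9998308649533111
False [507.8  -1.8 -31.8] [ 0.2 -0.1 -0.3]
0.7387153127039866 52.018848609295674 [508.8  -2.1 -29.1] [-6.4  0.5 27.7] 14.9833
```

Run:
```python
from h import *
pi=np.pi
bot.movel((507.6,-1.8,190),max_speed=200); s=bot.get_state();print(s["opening"],s["gripper_force"],np.round(s["contact_force"],2))
bot.move_ptp((565.5,212,190),[pi,0,-0.38]); bot.dwell(.2); cm,im=snap("hold2"); s=bot.get_state(); print(s["t"],np.round(s["tcp_pos"],1),np.round(s["orientation"],4),s["opening"],np.round(s["contact_force"],2))
cv2.imwrite("pics/hold2b.png",cv2.resize(im,(800,600),interpolation=cv2.INTER_CUBIC))
```

```text
0.740032815237926 43.974453806877136 [ 0.19 -0.41 -1.3 ]
17.3833 [565.7 210.6 190.2] [ 3.1415e+00 -2.0000e-04 -3.8200e-01] 0.7415883318108855 [-0.47 -0.16 -1.13]
```

View pics/hold2b.png

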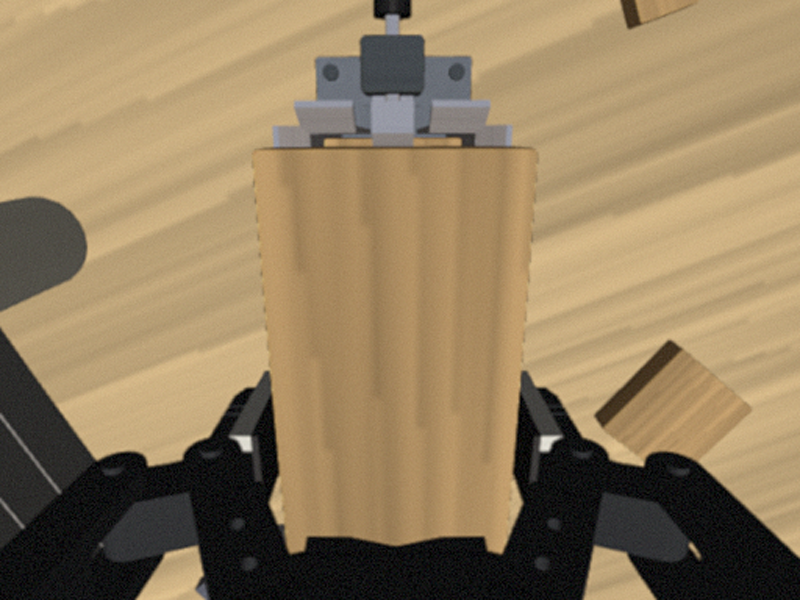

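The packer is held level, far edge from (254,149) to (537,149), with the magazine's far end in view behind it. Next I compute its offset from the hand.

Run:
```python
from h import *
cm,im=load("hold2"); k=.64
s=bot.get_state()
top=edge(im,(258*k,149*k),(533*k,149*k),4);l=edge(im,(254*k,149*k),(270*k,360*k),4);r=edge(im,(537*k,149*k),(521*k,360*k),4)
a,b=meet(l,top),meet(r,top);a2=l[0]+l[1]*((360*k-l[0][1])/l[1][1]);b2=r[0]+r[1]*((360*k-r[0][1])/r[1][1])
print(np.round([a/k,b/k,a2/k,b2/k],1).tolist())
for z in(236,241,246):
    A,B,A2,B2=[plane(cm,*q,z) for q in(a,b,a2,b2)]
    e=A-B; m=(A+B)/2; m2=(A2+B2)/2
    d=m-m2; yl=np.arctan2(d[1],d[0]); yw=np.arctan2(-e[0],e[1])
    c=m[:2]-75*np.array([np.cos(yl),np.sin(yl)])
    print(z,np.linalg.norm(e).round(1),np.linalg.norm(A2-B2).round(1),"yaw",yl.round(4),yw.round(4),"centre",c.round(1),"far mid",m.round(1))
# magazine features again, axis only: far tip, far housing/knob centre
for q,z in [((393,144),115),((392,5),125)]: print(plane(cm,q[0]*k,q[1]*k,z).round(1))
```

```text
[[252.0, 149.0], [538.5999755859375, 149.0], [268.1000061035156, 360.0], [522.5, 360.0]]
236 66.8 67.1 yaw -0.3828 -0.3827 centre [564.6 211.3] far mid [634.2 183.3 236. ]
241 64.0 64.3 yaw -0.3828 -0.3827 centre [564.7 211.3] far mid [634.3 183.3 241. ]
246 61.2 61.6 yaw -0.3828 -0.3827 centre [564.8 211.2] far mid [634.4 183.2 246. ]
[633.6 184.7 115. ]
[686.1 163.9 125. ]
```

Run:
```python
from h import *
pi=np.pi;T=np.array([567.0,211.2]);cmd=T.copy();o=[pi,0,-0.3795]
bot.movel((*cmd,138),o,max_speed=80);bot.dwell(.2)
for _ in range(2):
    p=np.array(bot.get_state()["tcp_pos"]);print(np.round(p,2)); cmd+=T-p[:2]
    bot.movel((*cmd,134),max_speed=60);bot.dwell(.15)
s=bot.get_state();print(np.round(s["tcp_pos"],2),np.round(s["orientation"],4),np.round(s["contact_force"],2))
r=bot.movel((*cmd,91),max_speed=30,threshold=3);s=bot.get_state();print(r,np.round(s["tcp_pos"],2),np.round(s["contact_force"],2),np.round(s["wrist_torque"],3),s["t"])
```

```text
[567.46 211.35 138.67]
[566.55 211.09 134.  ]
[567.02 211.17 134.01] [-3.1416 -0.     -0.3795] [ 0.79  0.26 -0.71]
True [566.79 211.21  97.13] [0.15 0.72 1.08] [ 0.169 -0.14  -0.078] 20.2833
```

Run:
```python
from h import *
pi=np.pi
bot.grip(1.0);bot.dwell(.3);s=bot.get_state();print(s["opening"],s["gripper_force"],np.round(s["contact_force"],2))
p=s["tcp_pos"];bot.movel((p[0],p[1],290),max_speed=250);bot.dwell(.1);cm,im=snap("laid");print(bot.get_state()["t"])
cv2.imwrite("pics/laidb.png",cv2.resize(im[50:250,150:350],(600,600),interpolation=cv2.INTER_CUBIC))
```

```text
0.998134283583633 0.0 [ 0.16  0.32 -0.03]
22.0167
```

View pics/laidb.png

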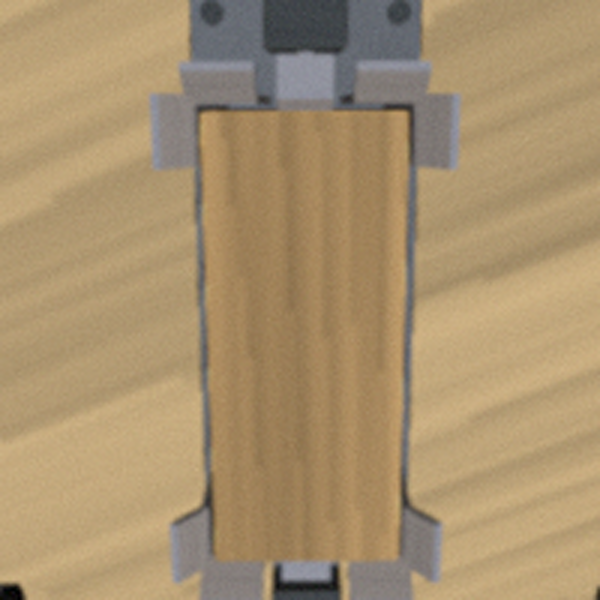

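The packer lies square in the mouth. Next is the press-block pose from the rack view, checked against the top camera.

Run:
```python
from h import *
cm,im=load("laid");f=lambda x,y:(150+x/3,50+y/3)
c=quad(im,[f(212,562),f(198,108),f(411,108),f(401,562)],4);print("laid",rect([plane(cm,*p,147) for p in c]))
cm,im=load("rack");g=lambda x,y:(160+(x-360)/2.2,80+y/2.2)
T=edge(im,g(412,101),g(526,95),3);Rr=edge(im,g(526,97),g(540,255),3);L=edge(im,g(411,103),g(438,220),3)
a,b=meet(L,T),meet(Rr,T)
A,B=plane(cm,*a,104.5),plane(cm,*b,104.5)
d=A-B;psi=np.arctan2(-d[0],d[1]);m=(A+B)/2
q=g(540.5,262);C=plane(cm,*q,35.7);e=B-C
print("corners",a,b,A.round(1),B.round(1),"w",np.linalg.norm(d).round(1),"psi",psi.round(4),"len",np.linalg.norm(e[:2]).round(1),"exp 98.3, psi2",np.arctan2(e[1],e[0]).round(4))
for y in (psi,np.arctan2(e[1],e[0])):
    R=Rm([0,-np.radians(35),y]);o=m-R@[60,0,16];print("block origin",o.round(1))
    print([ (np.round(360+(p[0]-160)*2.2),np.round((p[1]-80)*2.2)) for p in [proj(cm,o+R@np.array(v)) for v in [(30,14,104),(30,-14,104),(-30,-14,104),(-30,14,104),(-60,-28,16)]]])
```

```text
laid (array([566.3, 211.7]), np.float64(-0.3772), np.float64(-0.3809), np.float64(151.4), np.float64(64.1))
corners [180.21997 124.49373] [235.41083 121.96124] [ 640.4 -244.6  104.5] [ 602.4 -286.4  104.5] w 56.5 psi -0.7388 len 107.6 exp 98.3, psi2 -0.7489
block origin [ 591.9 -238.6   57. ]
[(np.float64(429.0), np.float64(291.0)), (np.float64(496.0), np.float64(289.0)), (np.float64(509.0), np.float64(357.0)), (np.float64(452.0), np.float64(359.0)), (np.float64(541.0), np.float64(247.0))]
block origin [ 592.1 -238.3   57. ]
[(np.float64(427.0), np.float64(291.0)), (np.float64(494.0), np.float64(289.0)), (np.float64(507.0), np.float64(357.0)), (np.float64(450.0), np.float64(358.0)), (np.float64(539.0), np.float64(248.0))]
```

Run:
```python
from h import *
from scipy.optimize import least_squares
cm,im=load("rack");g=lambda x,y:(160+(x-360)/2.2,80+y/2.2)
M=np.array([(60,28,16),(60,-28,16),(-60,-28,16),(-30,-14,104),(-30,14,104)],float)
I=np.array([g(*p) for p in [(411,103),(526,97),(540.5,262),(508,368),(457,371)]])
def res(x):
    R=Rm([0,-np.radians(35),x[2]]);return np.ravel([proj(cm,np.array([x[0],x[1],57])+R@m)-i for m,i in zip(M,I)])
s=least_squares(res,[588,-234,-.74]);print(s.x,s.fun.round(1))
x=s.x;pi=np.pi;o=[pi,-np.radians(35),x[2]];R=Rm([0,-np.radians(35),x[2]]);O=np.array([x[0],x[1],57])
bot.grip(0.75)
for h in (36+110,36): print(h,(O+R@[0,0,h]).round(1),solve_ik((O+R@[0,0,h]).tolist(),o))
bot.move_ptp((566,100,330),[pi,0,-.5])
try:
    bot.move_ptp((O+R@[0,0,146]).tolist(),o);bot.dwell(.1);cm,im=snap("blk");st=bot.get_state();print(st["t"],np.round(st["tcp_pos"],1),np.round(st["orientation"],3))
    cv2.imwrite("pics/blkb.png",cv2.resize(im,(800,600),interpolation=cv2.INTER_CUBIC))
    R=Rm([0,-np.radians(35),x[2]])
    print([ (proj(cm,O+R@m)/.64).round().tolist() for m in np.vstack([M,[(30,14,104),(30,-14,104)]])])
except bot.IKError as e: print("IK",e)
```

```text
[ 587.75339427 -236.0204123    -0.74884501] [-1.   2.   1.2  2.8  0.7 -3.1  1.  -1.1 -1.8 -1.8]
146 [ 526.4 -179.   176.6] [-0.3199643   0.04566023 -0.86762115  0.09048161 -0.24084525 -2.78319797]
36 [ 572.6 -222.    86.5] [-0.37942714  0.30769624 -0.86398435 -0.17934447 -0.20861258 -2.83445854]
24.25 [ 528.  -178.7  177.5] [-3.141 -0.612 -0.748]
[[350.0, 169.0], [448.0, 169.0], [442.0, 360.0], [430.0, 382.0], [369.0, 382.0], [367.0, 255.0], [433.0, 255.0]]
```

View pics/blkb.png

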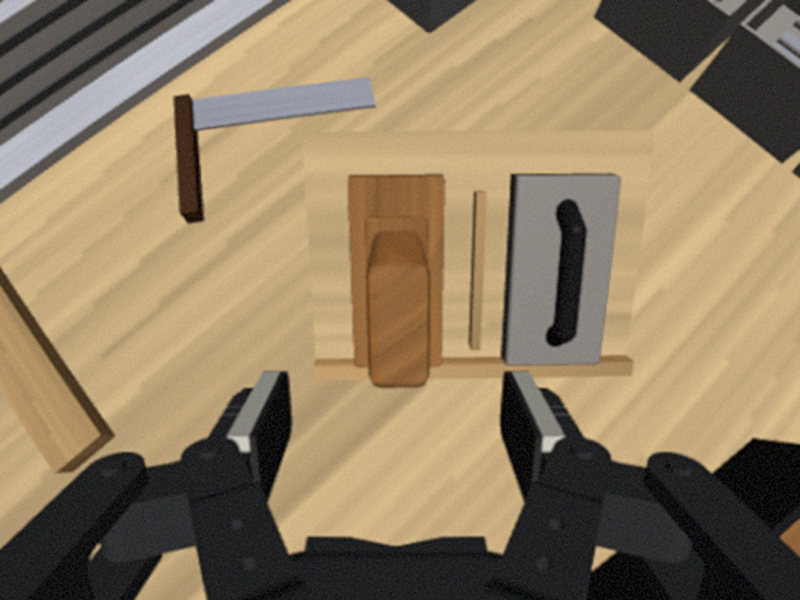

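The handle's end face is at (371–428, 268–385), about 5 px below the prediction, so I shift about 2.5 mm down-slope and 0.6 mm sideways. The float is at right, clear of the fingers.

Run:
```python
from h import *
x=[587.75,-236.02,-.7488];pi=np.pi;o=[pi,-np.radians(35),x[2]];R=Rm([0,-np.radians(35),x[2]]);O=np.array([x[0],x[1],57])+R@[-2.5,.6,0]
W=lambda h:(O+R@[0,0,h]).tolist()
bot.movel(W(80),o,max_speed=120)
r=bot.movel(W(36),max_speed=60,threshold=5);s=bot.get_state();print(r,np.round(s["tcp_pos"],1),W(36),np.round(s["contact_force"],1))
if not r:
    bot.grip(0.0,90);s=bot.get_state();print(s["opening"],s["gripper_force"],np.round(s["contact_force"],1))
    bot.movel(W(46),max_speed=40);s=bot.get_state();print(np.round(s["contact_force"],1),s["opening"])
    if s["opening"]>.2:
        bot.movel(W(110),max_speed=100); p=W(110)
        bot.movel((p[0],p[1],300),max_speed=200)
        s=bot.get_state();print(s["opening"],s["gripper_force"],np.round(s["contact_force"],1),s["t"])
```

```text
False [ 571.4 -220.1   85. ] [571.5330301591723, -220.1295316266236, 85.05553250352608] [-0.6 -0.1  0.6]
0.31624828013569034 88.60528707504272 [-3.6  2.1  6.6]
[ 1.2 -1.4 -0.5] 0.3184849333831668
0.3204770728816946 88.48540663719177 [-1.  -0.5 -3.3] 28.3667
```

Run:
```python
from h import *
pi=np.pi
bot.move_ptp((566.2,211.7,235),[pi,0,-0.3795]);bot.dwell(.2);cm,im=snap("blkheld");s=bot.get_state();print(s["t"],np.round(s["tcp_pos"],1),np.round(s["orientation"],4),np.round(s["contact_force"],2),np.round(s["wrist_torque"],2))
cv2.imwrite("pics/blkheldb.png",cv2.resize(im,(800,600),interpolation=cv2.INTER_CUBIC))
R=Rm(s["orientation"]);t=np.array(s["tcp_pos"])
print([(proj(cm,t+R@np.array(v))/.64).round().tolist() for v in [(60,-28,20),(60,28,20),(60,28,36),(30,-14,20),(30,14,20),(30,-14,-68),(30,14,-68)]])
```

```text
30.075 [566.4 210.9 235.5] [-3.1412e+00 -8.0000e-04 -3.8080e-01] [-0.4  -0.71 -2.03] [ 0.01 -0.02 -0.03]
[[319.0, 183.0], [473.0, 183.0], [467.0, 179.0], [359.0, 263.0], [433.0, 263.0], [331.0, 362.0], [461.0, 362.0]]
```

View pics/blkheldb.png

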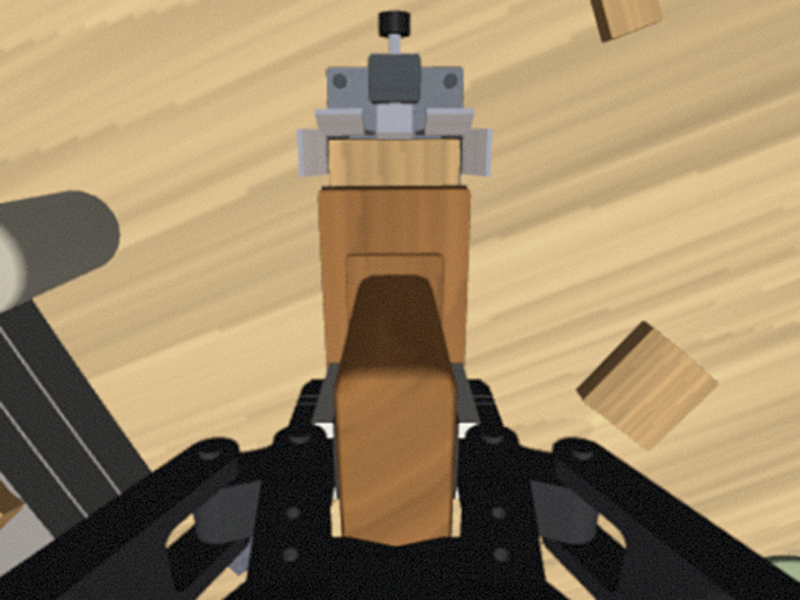

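The block is held square and centred, sole edge from (319,187) to (470,187) over the packer. Now I press.

Run:
```python
from h import *
pi=np.pi;T=np.array([567.3,210.7]);cmd=T.copy()
def st(m,b=0):
    s=bot.get_state();print(m,np.round(s["tcp_pos"],2),np.round(s["contact_force"],2),np.round(s["wrist_torque"],2),round(s["t"],2));return np.array(s["tcp_pos"]),s["contact_force"][2]
bot.movel((*cmd,200),[pi,0,-.3805],max_speed=80);bot.dwell(.2)
p,_=st("a");cmd+=T-p[:2];bot.movel((*cmd,196),max_speed=40);bot.dwell(.15);p,f0=st("b")
r=bot.movel((*cmd,170),max_speed=25,threshold=3.0);p,f=st(f"touch {r}")
if r:
    zc=p[2]; top=zc-147   # tcp minus packer top
    bot.dwell(.1);st("t2")
    r=bot.movel((*cmd,zc-28),max_speed=25,threshold=22);p,f=st(f"down {r}")
    if not r:
        r=bot.movel((*cmd,zc-52),max_speed=7,threshold=9);p,f=st(f"bottom {r}");bot.dwell(.1);p,f=st("hold")
```

```text
a [567.74 210.86 200.67] [ 0.64 -0.5  -2.64] [ 0.05  0.06 -0.  ] 30.87
b [566.87 210.53 196.03] [ 0.53  1.02 -2.52] [ 0.04 -0.05 -0.  ] 31.27
touch True [566.32 210.65 177.69] [ 0.87  1.54 -0.24] [ 0.29 -0.18  0.  ] 31.98
t2 [566.21 210.63 177.7 ] [ 0.14  1.6  -1.33] [ 0.29 -0.14 -0.03] 32.08
down False [566.54 210.25 149.68] [-2.63 -3.06  4.06] [-0.77  0.79 -0.03] 33.34
bottom True [566.55 210.34 140.02] [-2.54 -0.07  7.11] [-0.21  0.6   0.07] 35.05
hold [566.55 210.34 140.02] [-1.99 -0.88  7.01] [-0.19  0.58  0.04] 35.15
```

Run:
```python
from h import *
s=bot.get_state();p=np.array(s["tcp_pos"]);c=np.array([566.9,210.8]);f0=-2.5;z=p[2]
print(len(s))
for i in range(14):
    z-=.7 if s["contact_force"][2]-f0<12 else .25
    bot.movel((*c,z),max_speed=6,threshold=8);s=bot.get_state();f=s["contact_force"][2]-f0
    print(round(z,2),np.round(s["tcp_pos"],2),round(f,1),np.round(s["contact_force"],1),np.round(s["wrist_torque"],2),round(s["t"],2))
    if f>19: break
bot.dwell(.5);s=bot.get_state();print(np.round(s["contact_force"],1),np.round(s["wrist_torque"],2),s["t"],s["gripper_force"],s["opening"])
```

```text
10
139.32 [567.07 210.74 139.98] 11.1 [-3.3 -3.   8.6] [-0.92  1.32  0.07] 35.68
138.62 [567.12 210.7  139.77] 13.6 [-4.9 -3.8 11.1] [-0.96  1.53  0.01] 35.95
138.37 [567.15 210.71 139.71] 13.9 [-4.6 -3.1 11.4] [-1.02  1.62  0.05] 36.2
138.12 [567.17 210.69 139.61] 15.5 [-6.1 -2.5 13. ] [-1.07  1.7   0.06] 36.45
137.87 [567.22 210.68 139.55] 17.2 [-5.5 -3.  14.7] [-1.04  1.78  0.01] 36.7
137.62 [567.23 210.67 139.48] 18.1 [-6.9 -2.2 15.6] [-1.07  1.98  0.06] 36.95
137.37 [567.26 210.7  139.42] 18.2 [-6.4 -3.3 15.7] [-1.16  2.02  0.05] 37.2
137.12 [567.34 210.65 139.36] 19.9 [-6.1 -2.9 17.4] [-1.16  2.06  0.04] 37.45
[-6.2 -3.  16.4] [-1.14  2.07  0.09] 37.95 91.15591764450073 0.3154687394104642
```

Run:
```python
from h import *
f0=-2.5
def st(m):
    s=bot.get_state();print(m,np.round(s["tcp_pos"],2),np.round(s["contact_force"],1),np.round(s["wrist_torque"],2),round(s["t"],2));return s
c=np.array([566.9,210.8]);z=137.1
for i in range(2):
    c=c+np.array([-.45,-.3]);bot.movel((*c,z),max_speed=6);s=st("lat")
while s["contact_force"][2]-f0<21 and z>135.5:
    z-=.25;bot.movel((*c,z),max_speed=6,threshold=8);s=st("dn")
bot.dwell(.6);s=st("hold")
im=imaging.capture("side");cm=imaging.camera_model("side");cv2.imwrite("pics/s1.png",cv2.resize(im[170:280,170:275],(735,600) if 0 else (573,600),interpolation=cv2.INTER_CUBIC))
```

```text
lat [567.17 210.62 139.4 ] [-5.4 -3.  17.9] [-1.02  1.86  0.03] 38.2
lat [567.04 210.53 139.42] [-5.4 -1.9 15.8] [-0.81  1.72  0.06] 38.45
dn [567.07 210.54 139.36] [-5.2 -2.4 16.8] [-0.83  1.86  0.06] 38.7
dn [567.07 210.52 139.28] [-5.3 -2.5 17.7] [-0.82  1.89  0.06] 38.95
dn [567.12 210.53 139.21] [-6.3 -2.4 19.8] [-0.95  1.99  0.06] 39.2
hold [567.09 210.53 139.21] [-4.6 -2.  18.7] [-0.97  2.01  0.04] 39.8
```

View pics/s1.png

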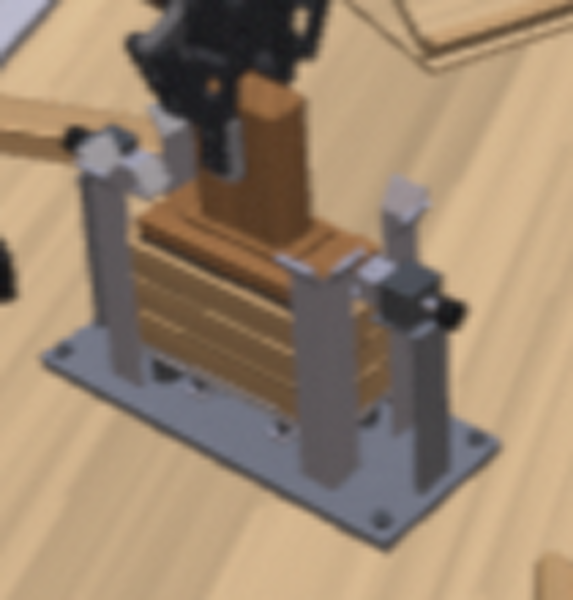

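The side crop shows all three packers under the sole with both catches in place. I check level by projecting the stack's expected lines at lifter height 34.7.

Run:
```python
from h import *
im=imaging.capture("side");cm=imaging.camera_model("side");cv2.imwrite("pics/s1raw.png",im)
R=Rm([0,0,-.3795]);O=np.array([566.1,211.8,0])
k=np.array([573/105,600/110])
f=lambda v:((proj(cm,O+R@np.array(v,float))-[170,170])*k).round().tolist()
print("base corners",[f(v) for v in[(-125,50,10),(125,50,10),(-125,-50,10)]])
for z in(42.7,64.7,86.7,108.7): print(z,"far",f((75,32,z)),"x=45",f((45,32,z)),"x=-40",f((-40,32,z)),"near end",f((-75,32,z)))
# measured vertical edge rows along several columns
g=cv2.cvtColor(im,cv2.COLOR_BGR2GRAY)
for x in(50,0,-40):
    C=[]
    for z in np.arange(38,125,1.):
        p=proj(cm,O+R@[x,32,z]);C.append(cv2.remap(g,np.float32([[p[0]]]),np.float32([[p[1]]]),1)[0,0])
    print(x,[int(c) for c in C])
```

```text
base corners [[383.0, 539.0], [36.0, 352.0], [501.0, 435.0]]
42.7 far [118.0, 323.0] x=45 [158.0, 343.0] x=-40 [276.0, 404.0] near end [328.0, 431.0]
64.7 far [114.0, 290.0] x=45 [154.0, 311.0] x=-40 [274.0, 371.0] near end [326.0, 397.0]
86.7 far [111.0, 257.0] x=45 [151.0, 277.0] x=-40 [272.0, 337.0] near end [324.0, 363.0]
108.7 far [107.0, 224.0] x=45 [148.0, 244.0] x=-40 [270.0, 303.0] near end [323.0, 329.0]
50 [94, 91, 89, 88, 87, 85, 85, 84, 84, 84, 85, 85, 86, 87, 89, 90, 92, 94, 98, 101, 105, 106, 107, 108, 108, 105, 100, 94, 90, 88, 87, 85, 85, 86, 87, 88, 89, 90, 91, 92, 93, 94, 95, 97, 99, 101, 103, 99, 95, 91, 88, 87, 85, 84, 84, 85, 86, 87, 88, 90, 91, 94, 98, 101, 106, 118, 130, 142, 138, 128, 118, 108, 99, 91, 83, 81, 85, 89, 93, 93, 93, 93, 96, 100, 104, 108, 116]
0 [106, 105, 104, 102, 101, 97, 94, 90, 88, 87, 86, 85, 86, 86, 87, 87, 87, 86, 86, 87, 88, 89, 90, 91, 92, 92, 92, 90, 88, 86, 85, 85, 85, 85, 85, 86, 87, 88, 89, 91, 92, 97, 103, 108, 110, 110, 110, 110, 105, 99, 94, 89, 88, 86, 84, 84, 85, 86, 86, 87, 88, 89, 92, 97, 101, 106, 114, 123, 131, 124, 112, 101, 88, 78, 68, 57, 57, 59, 62, 64, 66, 68, 70, 76, 82, 88, 95]
-40 [97, 96, 95, 95, 94, 94, 92, 90, 87, 85, 85, 85, 85, 85, 85, 85, 85, 85, 85, 85, 85, 88, 90, 92, 92, 92, 91, 91, 89, 87, 85, 84, 84, 85, 85, 85, 86, 86, 87, 88, 89, 91, 98, 105, 112, 116, 112, 109, 106, 102, 97, 92, 88, 87, 85, 83, 84, 84, 85, 86, 87, 88, 90, 94, 100, 105, 111, 118, 126, 134, 124, 112, 103, 94, 82, 71, 61, 62, 62, 63, 65, 67, 69, 73, 79, 85, 90]
```

The packer interfaces read 84/83/83 mm and the top about 105–107 mm along the stack, so it's level on the stops at about 20 N. Now I lift off, check, and return the block.

Run:
```python
from h import *
pi=np.pi
def st(m):
    s=bot.get_state();print(m,np.round(s["tcp_pos"],2),np.round(s["contact_force"],1),round(s["opening"],3),round(s["t"],2));return s
bot.movel((566.7,210.6,152),max_speed=25);st("up");bot.movel((566.7,210.6,235),max_speed=120);bot.dwell(.15)
cm,im=snap("after");cv2.imwrite("pics/afterb.png",cv2.resize(im,(800,600),interpolation=cv2.INTER_CUBIC));st("seen")
side=imaging.capture("side");cv2.imwrite("pics/s2.png",side);cm=imaging.camera_model("side")
R=Rm([0,0,-.3795]);O=np.array([566.1,211.8,0]);g=cv2.cvtColor(side,cv2.COLOR_BGR2GRAY)
for x in(50,0,-40):
    C=[]
    for z in np.arange(60,130,1.):
        p=proj(cm,O+R@[x,32,z]);C.append(cv2.remap(g,np.float32([[p[0]]]),np.float32([[p[1]]]),1)[0,0])
    print(x,[int(c) for c in C])
pre=load("blkheld")[1];d=cv2.absdiff(pre,im).max(2)
a=cv2.resize(im[50:270,150:350],(400,440));b=cv2.resize(side[170:280,170:275],(400,440),interpolation=cv2.INTER_CUBIC);cv2.imwrite("pics/both.png",np.hstack([a,b]))
```

```text
up [566.5  210.69 151.24] [-0.4  0.2 -2.7] 0.317 40.67
seen [566.13 210.45 233.97] [ 0.7 -0.2 -2.9] 0.32 41.72
50 [86, 87, 88, 90, 92, 94, 96, 102, 109, 115, 115, 112, 108, 105, 101, 97, 93, 89, 88, 86, 85, 85, 86, 87, 89, 90, 91, 93, 96, 101, 105, 110, 109, 109, 108, 107, 102, 96, 91, 88, 86, 85, 83, 84, 85, 86, 87, 89, 90, 93, 98, 103, 108, 118, 130, 142, 152, 154, 155, 157, 157, 155, 153, 152, 151, 150, 149, 149, 149, 149]
0 [86, 86, 87, 87, 88, 89, 91, 92, 95, 98, 101, 104, 100, 96, 92, 90, 88, 87, 85, 85, 85, 85, 86, 87, 87, 88, 90, 91, 93, 96, 104, 111, 119, 117, 112, 107, 102, 98, 93, 88, 86, 86, 85, 85, 86, 86, 87, 88, 90, 92, 96, 103, 110, 117, 126, 135, 144, 151, 152, 154, 155, 154, 153, 152, 151, 150, 149, 148, 147, 146]
-40 [85, 84, 85, 86, 86, 88, 90, 93, 95, 97, 99, 101, 103, 99, 95, 91, 88, 87, 85, 83, 84, 84, 85, 85, 86, 86, 87, 89, 91, 94, 97, 103, 109, 115, 110, 105, 99, 94, 91, 88, 85, 84, 84, 85, 85, 85, 85, 85, 87, 89, 90, 95, 104, 111, 119, 128, 137, 147, 150, 151, 151, 151, 151, 150, 149, 149, 148, 148, 147, 146]
```

View pics/both.png

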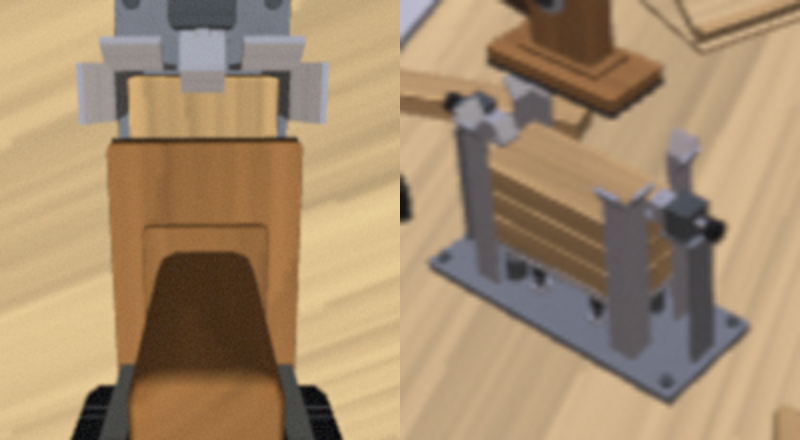

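The packer's top is at about 114–115 mm along its length, with the far catch visibly over it. I'm returning the block.

Run:
```python
from h import *
x=[587.75,-236.02,-.7488];pi=np.pi;o=[pi,-np.radians(35),x[2]];R=Rm([0,-np.radians(35),x[2]]);O=np.array([x[0],x[1],57])+R@[1.0,.6,0]
W=lambda h:(O+R@[0,0,h]).tolist()
def st(m):
    s=bot.get_state();print(m,np.round(R.T@(np.array(s["tcp_pos"])-O),2),np.round(s["contact_force"],1),round(s["opening"],3),round(s["t"],2));return s
bot.movel((566.7,210.6,290),max_speed=200)
p=W(110);bot.move_ptp((p[0],p[1],290),o);bot.movel(p,max_speed=150);bot.movel(W(56),max_speed=80);bot.dwell(.1);st("near")
r=bot.movel(W(30),max_speed=15,threshold=4);s=st(f"touch {r}")
```

```text
near [ 0.35  0.14 56.39] [ 1.2 -0.1 -3.4] 0.317 45.67
touch True [-0.19 -0.09 36.59] [-1.6  0.9  2.9] 0.32 46.87
```

Run:
```python
from h import *
x=[587.75,-236.02,-.7488];pi=np.pi;R=Rm([0,-np.radians(35),x[2]]);O=np.array([x[0],x[1],57])+R@[1.0,.6,0]
W=lambda h:(O+R@[0,0,h]).tolist()
bot.grip(.75);bot.dwell(.5);bot.movel(W(145),max_speed=150)
O2=np.array([x[0],x[1],57]);p=(O2+R@[0,0,146]).tolist();bot.movel(p,max_speed=100);bot.dwell(.2);cm,im=snap("back");s=bot.get_state();print(s["t"],s["contact_force"])
a=load("blk")[1];cv2.imwrite("pics/backb.png",cv2.resize(np.hstack([a[80:270,180:420],im[80:270,180:420]]),(800,317)))
```

```text
49.1833 [-0.01375386 -0.2013004   0.29632422]
```

View pics/backb.png

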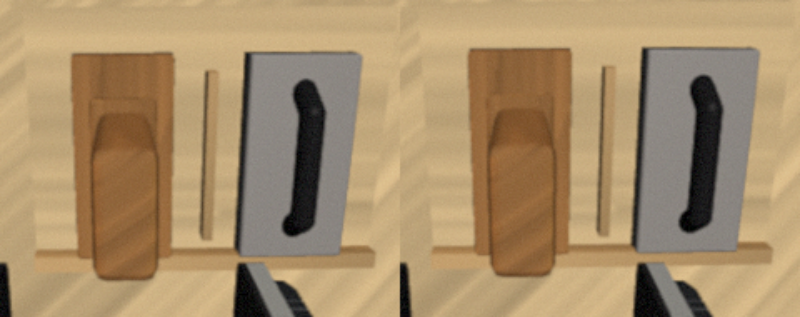

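The before and after crops match: the block is flat in its bay on the lip, and the float hasn't moved.

```bash
python3 -c "
from h import *
print(bot.sign_off())"
```

```text
the job is handed in; nothing more can be done
None
```

I handed the job in at about 49 s: the packer is level under the catches, pressed to the stops at about 20 N, and the press block is back in its bay. The sign-off gave no verdict.

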